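Turn the coffee-break carousel to the milk jug

TASK

On the refreshment table, push the scalloped rim of the lazy-Susan carousel round with your fingertips until the small steel milk jug stands at the serving side, squarely in line with the pointed wooden tongue that sticks out of the carousel's foot. Only push the rim: do not touch, lift or tip the jug or the other containers standing on the carousel, and leave the bottles and the cup on the table alone. Finish with the carousel at rest and your hand clear.

Things in the scene. Friction and masses are not known exactly. Their poses are not given: they have to be found in the camera images.
- axis (a point): Turning axis of the carousel, 60 mm above the table, at the plate's top face; fixed, does not turn. The plate turns either way without stops against light friction (about 0.06 N m), does not spring back and stays where it is left. Below it a steel column of radius 30 mm stands on a dark wooden foot disc of radius 85 mm, 10 mm thick, fixed to the table
- front (a point): Serving point, fixed: 95 mm from the axis towards the pointed tongue, 60 mm above the table; the jug must come here. x axis from the turning axis towards the tongue's point, z up. The flat dark wooden tongue of the foot, 30 mm wide and 8 mm high, lies on the table, comes out from under the plate and ends in a point 221 mm from the axis
- jug: Small open steel milk jug with side handle and spout, 48 mm high, 56 mm across (handle to 42 mm from the middle), standing loose in the ring of one lobe (any of the four taken ones) and riding round with the plate. Origin: centre of its underside, within 4 mm of that lobe's centre, 60 mm above the table, z up. The handle may point anywhere
- sugar_bowl: Round white ceramic sugar bowl with a knobbed lid, 46 mm high, 56 mm across, loose in another lobe's ring. Origin: centre of its underside
- jam_jar: Lidded glass jam jar, 48 mm high, 54 mm across, loose in another lobe's ring. Origin: centre of its underside
- small_cups: Three small paper cups nested upside down, 48 mm high, 54 mm across at the bottom, loose in another lobe's ring. Origin: centre of its underside
- juice_bottle: Large juice bottle on the table to the robot's left, 200 mm high, 76 mm across; to be left alone. Origin: centre of its underside
- paper_cup: Empty white paper cup on the table at the right, beyond the milk bottle, 95 mm high, 80 mm across; to be left alone. Origin: centre of its underside
- milk_bottle: Milk bottle on the table to the robot's right, 150 mm high, 60 mm across; to be left alone. Origin: centre of its underside
- plate: Light wooden turning plate, 25 mm thick (35 to 60 mm above the table), a five-petalled flower: round lobes of radius 45 mm, centres 95 mm from the axis, 72 degrees apart, round a disc of radius 80 mm; a finger fits the valleys between. On each lobe a ring of outside radius 34 mm, 6 mm high; one is empty. Origin: on the axis, at the underside; x axis points to the empty lobe, z up

How it is judged:
By the outcome, as a careful person would: the job done as asked, in the order asked, and still so for the second after the job is handed in, with the robot touching nothing.
It also fails if it takes over 40 s, if anything falls off the work surface, if the arm or the gripper's body presses on something with over 40 N, if the wrist force passes 120 N, or if a joint passes its speed limit or range.

ROBOT

A 6-joint arm with a two-finger parallel gripper is mounted at the origin on the work surface. World frame = base frame: x ahead of the robot, y to its left, z up, the work surface at z = 0. Lengths are in mm, angles in rad, forces in N, time in s.
With the tool pointing down it reaches from about 400 to 925 mm from the base axis. Payload 12.5 kg.
Tool frame: the origin (TCP) lies between the finger pads; the fingertips stand 25 mm ahead of it and the grasp point (between the pads) lies 6 mm ahead of it; z points along the fingers, y is the line along which they close (so a half turn about z gives the same grasp; the last joint's range is limited). The gripper opens to 95 mm and grips with 3 to 60 N. Pads are 20 mm wide; open, the fingers measure 119 mm over their backs; the gripper's body (75 mm by 180 mm) begins 59 mm behind the grasp point.
Start: joints at [-1.385, 0.491, 1.559, -0, 1.092, -0.106], TCP at [179.82, -598.589, 239.661] pointing down, gripper open.
Joint ranges: [-3.1, 3.1], [-0.84, 2.19], [0.05, 2.79], [-1.13, 4.28], [0.06, 2.93], [-2.69, 2.69]. Speed limits (rad/s): [2.22, 2.22, 2.79, 3.14, 3.14, 3.14].

INTERFACE

Orientations are given as [roll, pitch, yaw] about the fixed x, y, z axes, in that order (R = Rz(yaw) Ry(pitch) Rx(roll)).
In Python, from cell import state, read_camera, job_done, cut_out gives the robot as it stands. The module is installed in compiled form; this text tells all that it offers.
- The arm moves only by the tool jog_arm, never from a script. Its argument "motion" is a list of rows, each a list of 2 entries, a list of its own where there are three numbers: the shift along the tool's x, y, z in mm, then the turn about the tool's z in rad. A call has 1 to 5 rows; each row is the pose to reach, as a shift and turn from the pose commanded when the call began, along the tool's axes at that moment; what a row does not reach only later rows make up. A row lasts 1/10 s, in which the tool goes at most 50 mm and 8.59 degrees, less where a joint would pass 70% of its speed; a pose out of reach is approached as far as the arm can. A call with a gripper value outside its range is refused whole. "grip" is the closure, from 0 (fully open) to 1 (shut), set as the call begins (left out, the last holds). The fingers move at their own pace and stop on an object; the grip force is fixed at half the most. Time passes only in rows, so rows that repeat a pose let the fingers close. It gives the time, the measured TCP pose, the force, the opening and the grip force at its end, in the units of the state.
- state(): the state, without advancing time (a new reading comes with each control period).
- read_camera(name): name is "scene" or "side" or "wrist"; returns a dict with "img" (420x560x3 uint8, blue, green, red), "vertical_fov" (degrees; the focal length in pixels is half the picture's height over the tangent of half this angle, whatever the lens; pixels are square), "cx", "cy" (the principal point, pixels), "extrinsics" (4x4, takes a point from camera to world coordinates). Camera axes: x right, y up, looking along -z (the intrinsics and any distortion apply to the point x, -y, -z); pixel columns grow to the right and rows downward; lengths in mm; the calibration is good to about 2 mm. A picture is of the moment at which its call begins. There is no depth.
- job_done(): hands the job in; it is judged then, once.
Trained networks look in a picture, given as the dict that the camera call returned (one of the last four; its "shot" number tells which), for a name from the list of things; names that differ only in an ending like _2 or _b are one class to them, and where a whole thing is asked for, a point or a joint stands for the part that bears it (a point fixed in the world has none). Each returns a list of dicts, best first, with "p" (0 to 1); they miss things now and then, are a little off and sometimes report something else, mostly with a low value. They report only what shows in the picture. A call takes as long as a camera call.
- cut_out(name, picture): "region" (420x560 bool, what is visible of it) and "box" ([left, top, right, bottom] in pixels, round what is visible of it).
The state is a dict: "t": time; "joints": joint angles; "qvel": joint speeds; "tau": joint torques, N m; "eef_pos": TCP position; "tcp_rot": TCP orientation; "ft_force": force on the tool from outside, world axes, zero at the start; "moment": the same for the moment, N m; "opening": opening from 0.0 (shut) to 1.0 (fully open); "grip_force": force on a finger pad.
Only numpy, scipy, OpenCV 4.12 (cv2) and the standard library are available. Lean on these libraries where they do the work, as an engineer would, in place of code of your own. Each camera call takes 0.05 s, during which the arm holds its last target. There are 200 camera calls.

## Working session

There is one attempt and no reset: what is moved stays moved. The work goes in short steps, Python scripts to look and compute and a tool call to move; the robot and the scene stay as the last step left them, time stands still between calls to the robot, and variables do not carry over. Pictures are saved under pics/ and viewed, at most 10 in all, crops included, and the job is handed in when it is done.

Besides the shell and the picture viewer there is one more tool, called after "Call:" as name([rows], argument=value, ...), one row to a line, values as JSON. jog_arm: Moves the arm, as the interface text tells. Its arguments: {"type":"object","properties":{"motion":{"type":"array"},"grip":{"type":"number"}},"required":["motion"]}

```bash
mkdir -p pics; cat > h.py <<'E'
import numpy as np,cv2
from cell import state,read_camera,job_done,cut_out
def ray(c,u,v):
    f=210/np.tan(np.radians(c["vertical_fov"])/2)
    E=np.array(c["extrinsics"]);d=E[:3,:3]@np.array([(u-c["cx"])/f,-(v-c["cy"])/f,-1]);return E[:3,3],d
def onz(c,u,v,z):
    o,d=ray(c,u,v);return o+d*(z-o[2])/d[2]
def proj(c,p):
    f=210/np.tan(np.radians(c["vertical_fov"])/2)
    E=np.array(c["extrinsics"]);q=E[:3,:3].T@(np.array(p)-E[:3,3]);return c["cx"]+f*q[0]/-q[2],c["cy"]-f*q[1]/-q[2]
E
python3 - <<'E'
from h import *
print(state())
ims=[]
for n in["scene","side","wrist"]:
    c=read_camera(n);ims.append(c["img"]);print(n,c["vertical_fov"],c["cx"],c["cy"],np.round(c["extrinsics"],2).tolist(),[k for k in c])
    if n!="wrist":
      for o in["jug","plate","sugar_bowl","jam_jar","small_cups","juice_bottle","milk_bottle","paper_cup"]:
        r=cut_out(o,c)
        for x in r[:1]:
            b=x["box"];print(o,round(x["p"],2),b,onz(c,(b[0]+b[2])/2,(b[1]+b[3])/2,{"plate":50}.get(o,84) if o not in("juice_bottle","milk_bottle","paper_cup") else 70).round(0))
for i,n in enumerate(["scene","side"]): cv2.imwrite(f"pics/{n}0.png",cv2.resize(ims[i],(800,600)))
E
```

```text
{'t': 0.0, 'joints': array([-1.38459561e+00,  4.91570055e-01,  1.55946269e+00,  4.58393873e-05,
        1.09166874e+00, -1.05625645e-01]), 'qvel': array([ 0.00035989, -0.00011884,  0.00077749,  0.00146114,  0.00084612,
        0.00021838]), 'tau': array([-2.92660872e-03, -6.12653732e+01, -2.58177173e+01,  6.92073698e-02,
        4.82775585e-02, -9.58350097e-05]), 'eef_pos': array([ 179.79001895, -598.35932932,  239.05064727]), 'tcp_rot': array([-3.14049429e+00, -1.57330433e-04,  2.91805125e-01]), 'ft_force': array([ 0.66383769, -0.78824795, -0.06565377]), 'moment': array([0.0590807 , 0.00615057, 0.00617659]), 'grip_force': 0.0, 'opening': 1.0041382293177235}
scene 52.99408528686499 283.0489318477863 202.99244696010004 [[0.22, -0.72, 0.65, 1422.69], [0.98, 0.16, -0.15, -223.25], [0.0, 0.67, 0.74, 1065.38], [0.0, 0.0, 0.0, 1.0]] ['img', 'vertical_fov', 'cx', 'cy', 'extrinsics', 'shot']
jug 0.56 [314.6, 183.9, 334.5, 209.6] [558. 114.  84.]
plate 0.71 [254.6, 179.0, 339.0, 239.4] [561.  23.  50.]
sugar_bowl 0.64 [292.3, 172.4, 306.5, 187.5] [466.  54.  84.]
jam_jar 0.72 [267.0, 204.8, 2
[... 529 characters left out ...]
 220.0, 280.0, 253.9] [557. 118.  84.]
plate 0.7 [222.6, 195.0, 327.9, 267.1] [549.  53.  50.]
sugar_bowl 0.71 [298.1, 218.3, 321.7, 242.1] [460.  74.  84.]
jam_jar 0.44 [192.6, 240.1, 304.4, 261.5] [590. 174.  84.]
small_cups 0.58 [295.9, 186.1, 317.5, 213.9] [484. -49.  84.]
juice_bottle 0.61 [223.4, 312.9, 267.4, 406.8] [534. 449.  70.]
milk_bottle 0.89 [328.9, 107.8, 352.0, 150.4] [ 424. -497.   70.]
paper_cup 0.58 [250.1, 132.2, 275.7, 164.1] [ 656. -317.   70.]
wrist 59.827936486722265 283.21874413866055 214.7533226972155 [[0.29, 0.92, 0.26, 251.66], [-0.96, 0.28, 0.08, -577.14], [-0.0, -0.27, 0.96, 385.3], [0.0, 0.0, 0.0, 1.0]] ['img', 'vertical_fov', 'cx', 'cy', 'extrinsics', 'shot']
```

```bash
python3 - <<'E'
import cv2,numpy as np
a=cv2.imread("pics/scene0.png");b=cv2.imread("pics/side0.png")
s=800/560;t=600/420
def crop(im,x0,y0,x1,y1):return cv2.resize(im[int(y0*t):int(y1*t),int(x0*s):int(x1*s)],(400,300),interpolation=cv2.INTER_CUBIC)
A=np.hstack([crop(a,232,150,372,255),crop(b,202,170,362,290)]);B=np.hstack([cv2.resize(a,(400,300)),cv2.resize(b,(400,300))])
cv2.imwrite("pics/m0.png",np.vstack([A,B]))
E
```

```text
(no output)
```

View pics/m0.png

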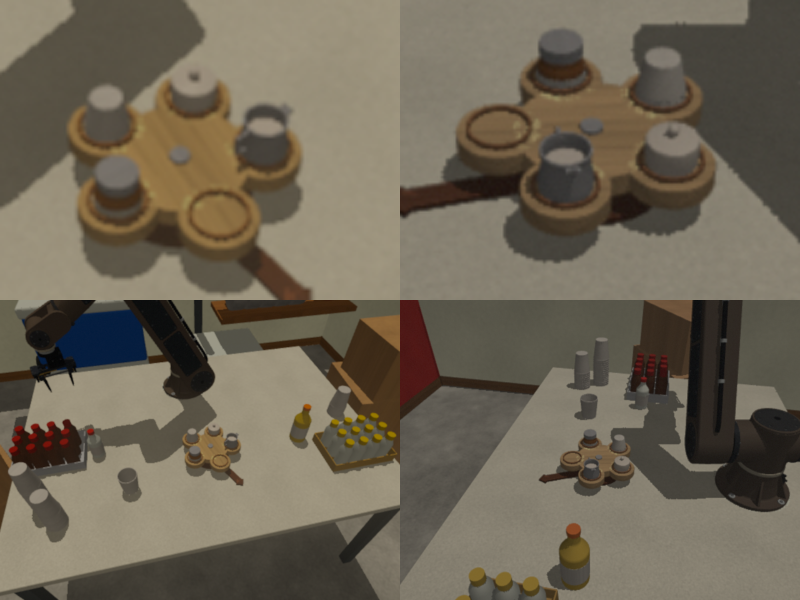

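```bash
python3 - <<'E'
from h import *
c=read_camera("scene");d=read_camera("side")
A=onz(c,295,204.2,64);B=onz(d,278.8,220,64);print(A,B)
print(onz(c,293.9+15,228+0,62), "empty?",onz(c,232+219/2.857,150+215/2.857,63),onz(d,202+98/2.5,170+127/2.5,63))
print("jug",onz(c,232+267/2.857,150+115/2.857,108),onz(d,202+166/2.5,170+143/2.5,108))
for n,im,cam in(("s",c["img"],c),("d",d["img"],d)):
    x0,y0,x1,y1=((232,200,372,275) if n=="s" else (170,210,300,270))
    # tongue : dark reddish
    i=im.astype(int);m=(i[...,2]<95)&(i[...,2]-i[...,0]>25)
    mm=np.zeros_like(m);mm[y0:y1,x0:x1]=m[y0:y1,x0:x1]
    k,l,s,ce=cv2.connectedComponentsWithStats(mm.astype(np.uint8))
    for j in range(1,k):
        if s[j,4]>20:
            v,u=np.nonzero(l==j);P=np.array([onz(cam,a,b,8)[:2] for a,b in zip(u,v)])
            C=P.mean(0);w=np.linalg.svd(P-C)[2][0] if len(P)<3000 else 0
            t=(P-C)@w;print(n,s[j],C.round(1),w.round(3),"ends",(C+w*t.min()).round(0),(C+w*t.max()).round(0),"ang",np.degrees(np.arctan2(w[1],w[0])))
E
```

```text
[550.70248146  18.90471378  64.        ] [545.30717657  24.2784133   64.        ]
[653.27530135  37.25942843  62.        ] empty? [643.44730075  39.0943141   63.        ] [639.18517555  44.62637903  63.        ]
jug [552.40533543 116.41797741 108.        ] [555.92577264 110.46985981 108.        ]
s [256 200  11   9  42] [476.5 -81.4] [0.829 0.559] ends [456. -95.] [492. -71.] ang 33.9700585585304
s [314 200  20  11  53] [533.8 124.7] [-0.077 -0.997] ends [537. 162.] [531.  93.] ang -94.43787508957477
s [316 208  20  11  86] [566.1 120.8] [ 0.109 -0.994] ends [562. 161.] [570.  89.] ang -83.72114915883355
s [264 214  18  10  88] [550.4 -55.6] [-0.227 -0.974] ends [557. -28.] [544. -83.] ang -103.12615908517485
s [264 222  18   7  50] [577.2 -58. ] [-0.089 -0.996] ends [579. -32.] [575. -87.] ang -95.09406207829132
s [259 223  81  36 484] [652.1  27.9] [0.58  0.815] ends [562. -99.] [722. 126.] ang 54.54272433809163
d [228 212  26  18 136] [659.2 -21.6] [-0.164  0.986] ends [666. -61.] [653.  13.] ang 99.45438999789496
d [225 226  31  13 117] [642.   32.4] [-0.994  0.106] ends [697.  27.] [608.  36.] ang 173.93610339161808
d [296 227   4  13  23] [497.8   2.2] [-0.177  0.984] ends [503. -25.] [494.  24.] ang 100.19428156667279
d [256 238  26  16  88] [557.5  75.3] [0.818 0.575] ends [526.  53.] [585.  95.] ang 35.097533931029886
d [286 239  14   9  62] [511.5  42.2] [0.512 0.859] ends [502.  27.] [522.  59.] ang 59.18127019465057
d [196 243  38  12 218] [704.7  99.3] [0.928 0.372] ends [655.  79.] [742. 114.] ang 21.814245281748928
d [250 248  40  16 178] [546.1 104.5] [-0.959 -0.283] ends [598. 120.] [506.  93.] ang -163.53745267118438
```

Call:
jog_arm([
  [[190, -161, -10], 0],
  [[190, -161, -10], 0],
  [[190, -161, -10], 0],
  [[190, -161, -10], 0],
  [[190, -161, -10], 0],
])

```text
t: 1.55
eef_pos: [316.2, -388.0, 249.9]
tcp_rot: [3.141, -0.0, 0.291]
ft_force: [0.6, -1.1, -0.1]
opening: 1.002
grip_force: 0.0
```

Call:
jog_arm([
  [[190, -161, -10], 0],
  [[190, -161, -10], 0],
  [[190, -161, -10], 0],
  [[190, -161, -10], 0],
  [[190, -161, -10], 0],
])

```text
t: 2.05
eef_pos: [451.9, -179.0, 260.0]
tcp_rot: [3.141, -0.001, 0.292]
ft_force: [1.5, -2.3, -0.3]
opening: 1.001
grip_force: 0.0
```

Call:
jog_arm([
  [[190, -161, 0], 0],
  [[190, -161, 0], 0],
  [[190, -161, 0], 0],
  [[190, -161, 0], 0],
  [[190, -161, 0], 0],
])

```text
t: 2.55
eef_pos: [587.7, 30.1, 259.8]
tcp_rot: [3.141, -0.0, 0.292]
ft_force: [0.5, -1.0, -0.0]
opening: 1.003
grip_force: 0.0
```

```bash
python3 - <<'E'
from h import *
c=read_camera("wrist");np.save("w1.npy",c,allow_pickle=True)
cv2.imwrite("pics/w1.png",cv2.resize(c["img"],(800,600)))
for o in["jug","plate"]:
    for x in cut_out(o,c)[:1]:
        b=x["box"];print(o,x["p"],b,onz(c,(b[0]+b[2])/2,(b[1]+b[3])/2,50 if o=="plate" else 84))
E
```

```text
jug 0.95 [138.3, 174.9, 229.8, 244.7] [552.96915966 114.23260341  84.        ]
plate 0.58 [147.9, 89.0, 422.2, 345.6] [563.44485352  21.22457074  50.        ]
```

View pics/w1.png

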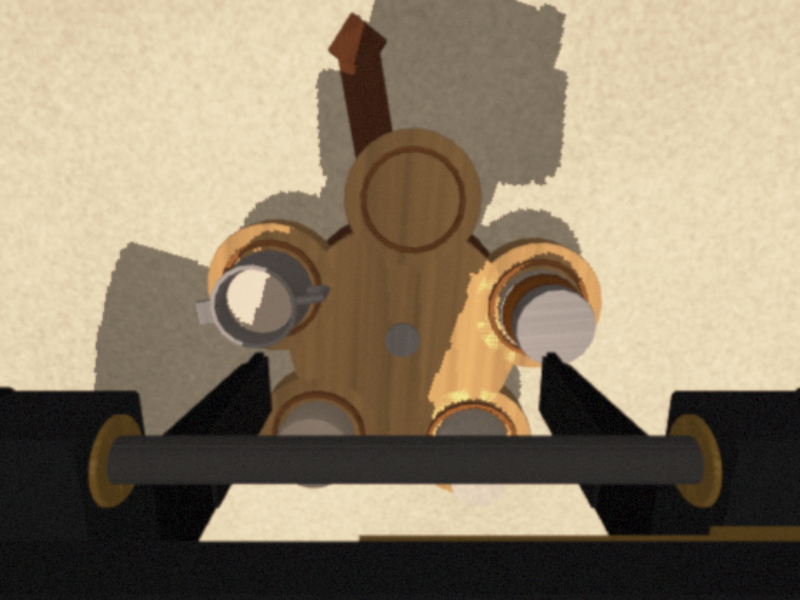

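```bash
python3 - <<'E'
from h import *
c=np.load("w1.npy",allow_pickle=True).item();k=1/1.42857
P=lambda u,v,z:onz(c,u*k,v*k,z)[:2]
a=P(403,340,63);print("axis",a)
def rel(n,p):
    d=p-a;print(n,p.round(1),"r",np.hypot(*d).round(1),"ang",np.degrees(np.arctan2(d[1],d[0])).round(1))
rel("tip8",P(355,13,8));rel("tip0",P(355,13,0));rel("empty",P(413,199,65))
rel("jugtop",P(256,305,108))
for e in((345,85,356,155),(380,60,392,133)):
    p,q=P(*e[:2],8),P(*e[2:],8);d=p-q;print("edge",np.degrees(np.arctan2(d[1],d[0])), "offs",(d[0]*(a-q)[1]-d[1]*(a-q)[0])/np.hypot(*d))
E
```

```text
axis [545.7115291   18.98112113]
tip8 [744.4 112.9] r 219.8 ang 25.3
tip0 [746.1 114.2] r 221.8 ang 25.4
empty [639.6  40.4] r 96.3 ang 12.8
jugtop [556.6 112.8] r 94.4 ang 83.4
edge 24.609738399387673 offs -17.138456460000285
edge 26.161711907449 offs 14.925770664296975
```

Call:
jog_arm([
  [[39, 68, 0], 0.15],
  [[39, 68, 0], 0.3],
  [[39, 68, 0], 0.44],
  [[39, 68, 0], 0.58],
  [[39, 68, 0], 0.7],
], grip=1)

```text
t: 3.2
eef_pos: [643.1, -27.5, 259.5]
tcp_rot: [3.141, 0.0, -0.415]
ft_force: [0.0, -0.1, -0.3]
opening: 0.639
grip_force: 0.0
```

Call:
jog_arm([
  [[0, 0, 0], 0],
  [[0, 0, 30], 0],
  [[0, 0, 70], 0],
  [[0, 0, 70], 0],
  [[0, 0, 70], 0],
])

```text
t: 3.7
eef_pos: [643.7, -26.4, 190.2]
tcp_rot: [3.141, 0.001, -0.407]
ft_force: [-0.1, 0.6, 0.1]
opening: 0.217
grip_force: 0.0
```

```bash
python3 - <<'E'
from h import *
s=state();print(s["eef_pos"],s["tcp_rot"],s["opening"],s["joints"])
c=read_camera("wrist");cv2.imwrite("pics/w2.png",c["img"])
E
```

```text
[643.69540268 -26.44949249 190.24770456] [ 3.14128481e+00  5.47978021e-04 -4.06621694e-01] 0.21731535815472597 [-1.43477907e-01  5.67404462e-01  1.56216244e+00 -1.82391518e-04
  1.01263495e+00  1.83403668e+00]
```

View pics/w2.png

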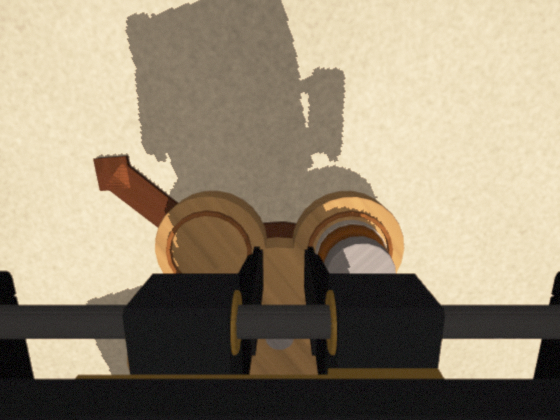

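Call:
jog_arm([
  [[0, -2, 0], 0],
  [[0, -2, 20], 0],
  [[0, -2, 40], 0],
  [[0, -2, 80], 0],
  [[0, -2, 120], 0],
])

```text
t: 4.25
eef_pos: [645.6, -24.1, 70.7]
tcp_rot: [-3.141, -0.004, -0.407]
ft_force: [-0.2, -0.2, -0.1]
opening: 0.006
grip_force: 0.0
```

```bash
python3 - <<'E'
from h import *
s=state();p=s["eef_pos"];y=s["tcp_rot"][2];print(p,y,s["opening"],s["ft_force"])
x=np.array([np.cos(y),np.sin(y)]);Y=np.array([np.sin(y),-np.cos(y)])
a=np.array([545.7,19]);
t0=np.arctan2(*(p[:2]-a)[::-1]);print(np.degrees(t0))
for k in range(0,66,3):
    t=t0-np.radians(k);q=a+109*np.array([np.cos(t),np.sin(t)])-p[:2];print(k,np.round([q@x,q@Y],0))
E
```

```text
[645.64925526 -24.13213582  70.74898073] -0.4073664617052457 0.0057947565129916395 [-0.17124415 -0.21723296 -0.08925171]
-23.34214632336824
0 [0. 0.]
3 [-0.  6.]
6 [-0. 11.]
9 [-1. 17.]
12 [-2. 23.]
15 [-4. 28.]
18 [-5. 34.]
21 [-7. 39.]
24 [-9. 44.]
27 [-12.  49.]
30 [-14.  54.]
33 [-17.  59.]
36 [-21.  64.]
39 [-24.  69.]
42 [-28.  73.]
45 [-32.  77.]
48 [-36.  81.]
51 [-40.  85.]
54 [-45.  88.]
57 [-49.  91.]
60 [-54.  94.]
63 [-59.  97.]
```

Call:
jog_arm([
  [[0, 6, 0], 0],
  [[0, 11, 0], 0],
  [[-1, 17, 0], 0],
  [[-2, 23, 0], 0],
  [[-4, 28, 0], 0],
])

```text
t: 4.75
eef_pos: [630.1, -49.0, 71.3]
tcp_rot: [-3.141, -0.003, -0.408]
ft_force: [0.6, -0.1, 0.9]
opening: 0.004
grip_force: 0.5
```

Call:
jog_arm([
  [[-1, 6, 0], 0],
  [[-3, 11, 0], 0],
  [[-5, 16, 0], 0],
  [[-8, 21, 0], 0],
  [[-10, 26, 0], 0],
])

```text
t: 5.25
eef_pos: [609.7, -68.3, 69.5]
tcp_rot: [3.141, 0.0, -0.408]
ft_force: [0.5, 0.3, 0.7]
opening: 0.006
grip_force: 0.3
```

Call:
jog_arm([
  [[-3, 5, 0], 0],
  [[-7, 10, 0], 0],
  [[-10, 15, 0], 0],
  [[-14, 19, 0], 0],
  [[-18, 23, 0], 0],
])

```text
t: 5.75
eef_pos: [584.1, -82.3, 69.6]
tcp_rot: [3.142, -0.0, -0.408]
ft_force: [0.5, 0.7, -0.8]
opening: 0.003
grip_force: 0.3
```

Call:
jog_arm([
  [[-2, 2, 0], 0],
  [[-4, 4, 0], 0],
  [[-6, 6, 0], 0],
  [[-8, 8, 0], 0],
  [[-8, 8, 0], 0],
])

```text
t: 6.25
eef_pos: [573.7, -86.3, 69.6]
tcp_rot: [3.141, 0.0, -0.408]
ft_force: [-0.5, -0.1, -0.0]
opening: 0.004
grip_force: 0.0
```

```bash
python3 - <<'E'
from h import *
s=state();print(s["eef_pos"],s["tcp_rot"],s["ft_force"])
S=read_camera("scene")
for x in cut_out("jug",S)[:1]:
    b=x["box"];print(b,x["p"],onz(S,(b[0]+b[2])/2,(b[1]+b[3])/2,84))
d=read_camera("side")
for x in cut_out("jug",d)[:1]:
    b=x["box"];print(b,x["p"],onz(d,(b[0]+b[2])/2,(b[1]+b[3])/2,84))
A=[cv2.resize(c["img"][y:y+105,x:x+140],(400,300),interpolation=cv2.INTER_CUBIC) for c,x,y in((S,232,155),(d,190,165))]
cv2.imwrite("pics/m3.png",np.hstack(A))
E
```

```text
[573.67947491 -86.31397648  69.57995367] [ 3.14139719e+00  3.63441199e-04 -4.08232104e-01] [-0.53636194 -0.05092248 -0.03090227]
[307.7, 203.3, 329.1, 225.1] 0.54 [624.02129092  74.30819272  84.        ]
[232.2, 209.4, 256.9, 235.6] 0.82 [622.66573178  75.0449479   84.        ]
```

View pics/m3.png

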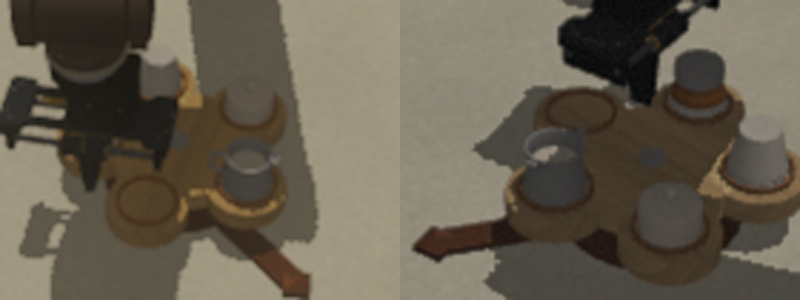

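Call:
jog_arm([
  [[-3, 2.5, 0], 0],
  [[-6, 4.5, 0], 0],
  [[-9, 6.5, 0], 0],
  [[-11.5, 8, 0], 0],
  [[-12.5, 8.5, 0], 0],
])

```text
t: 6.95
eef_pos: [558.8, -89.1, 69.7]
tcp_rot: [3.141, 0.0, -0.408]
ft_force: [-0.2, -0.4, 0.6]
opening: 0.006
grip_force: 0.3
```

Call:
jog_arm([
  [[3, -4, 0], 0],
  [[3, -4, -40], 0],
  [[3, -4, -80], 0],
  [[3, -4, -130], 0],
  [[3, -4, -180], 0],
])

```text
t: 7.45
eef_pos: [563.4, -86.3, 251.5]
tcp_rot: [3.141, 0.001, -0.408]
ft_force: [0.2, -0.5, -0.1]
opening: 0.003
grip_force: 0.0
```

Call:
jog_arm([
  [[15, -25, 0], -0.15],
  [[60, -25, 0], -0.3],
  [[60, -70, 0], -0.45],
  [[60, -90, 0], -0.6],
  [[60, -90, 0], -0.7],
])

```text
t: 7.95
eef_pos: [655.3, -25.2, 249.1]
tcp_rot: [-3.141, 0.0, 0.3]
ft_force: [-0.8, 0.0, -0.0]
opening: 0.007
grip_force: 0.0
```

```bash
python3 - <<'E'
from h import *
c=read_camera("wrist");np.save("w4.npy",c,allow_pickle=True)
s=state();print(s["eef_pos"],s["tcp_rot"])
cv2.imwrite("pics/w4.png",cv2.resize(c["img"],(800,600)))
for x in cut_out("jug",c)[:1]: print(x["box"],x["p"])
E
```

```text
[654.85184802 -26.21621652 249.20068464] [-3.14139166e+00  5.19449640e-04  3.04101184e-01]
[129.0, 167.8, 212.3, 242.6] 0.79
```

View pics/w4.png

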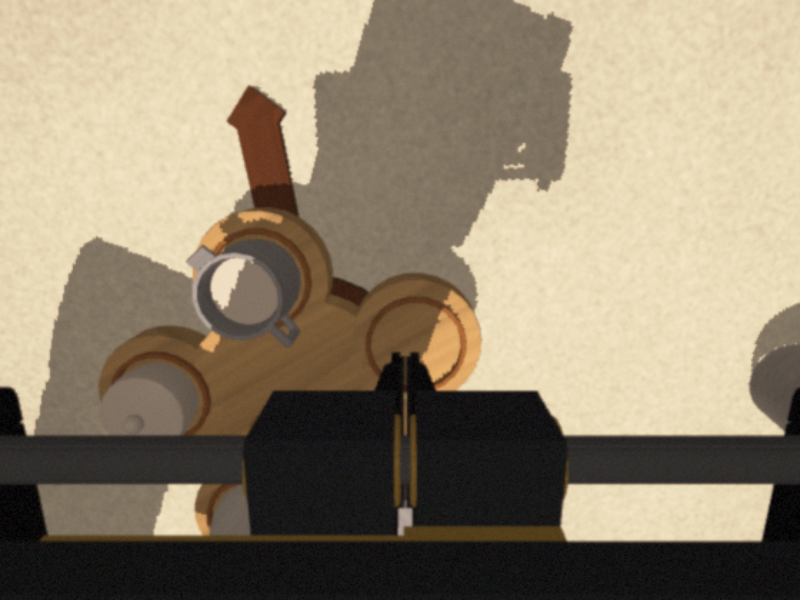

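```bash
cat >> h.py <<'E'
def rep(f,pts,a=(545.7,19)):
    c=np.load(f,allow_pickle=True).item();a=np.array(a)
    for n,u,v,z in pts:
        p=onz(c,u*.7,v*.7,z)[:2];d=p-a;print(n,p.round(1),np.hypot(*d).round(1),np.degrees(np.arctan2(d[1],d[0])).round(2))
E
python3 -c "
from h import *
rep('w4.npy',[('tip',250,86,4),('empty',416,343,64),('jug',238.5,295,108)])"
```

```text
tip [744.3 115.5] 220.8 25.92
empty [617.7 -44.4] 95.9 -41.35
jug [630.   65.9] 96.5 29.12
```

Call:
jog_arm([
  [[-40, 12, 0], 0.14],
  [[-80, 23, 0], 0.28],
  [[-104, 30, 0], 0.42],
  [[-104, 30, 0], 0.56],
  [[-104, 30, 0], 0.7],
])

```text
t: 8.55
eef_pos: [562.8, -87.4, 250.2]
tcp_rot: [3.142, -0.001, -0.419]
ft_force: [1.0, -0.7, -0.2]
opening: 0.008
grip_force: 0.0
```

Call:
jog_arm([
  [[0, 0, 0], 0],
  [[0, 0, 50], 0],
  [[0, 0, 100], 0],
  [[0, 0, 150], 0],
  [[0, 0, 180], 0],
])

```text
t: 9.05
eef_pos: [562.2, -86.3, 66.4]
tcp_rot: [3.141, 0.003, -0.406]
ft_force: [0.6, -0.1, 0.5]
opening: 0.005
grip_force: 0.0
```

Call:
jog_arm([
  [[-2.5, 2.5, 0], 0],
  [[-4.5, 4.5, 0], 0],
  [[-6, 6, 0], 0],
  [[-7, 6.5, 0], 0],
  [[-8, 7, 0], 0],
])

```text
t: 9.55
eef_pos: [553.8, -90.0, 71.1]
tcp_rot: [-3.141, -0.003, -0.408]
ft_force: [1.8, -0.3, 0.4]
opening: 0.01
grip_force: 0.4
```

Call:
jog_arm([
  [[0, 0, 0], 0],
  [[3, -4, 0], 0],
  [[3, -4, -30], 0],
  [[3, -4, -80], 0],
  [[3, -4, -130], 0],
])

```text
t: 10.05
eef_pos: [557.4, -86.9, 200.8]
tcp_rot: [3.141, 0.002, -0.408]
ft_force: [1.9, 0.2, 0.9]
opening: 0.006
grip_force: 0.0
```

Call:
jog_arm([
  [[30, 0, -40], -0.15],
  [[70, -10, -50], -0.3],
  [[80, -40, -50], -0.45],
  [[100, -70, -50], -0.6],
  [[100, -80, -50], -0.7],
])

```text
t: 10.55
eef_pos: [683.3, -51.7, 249.1]
tcp_rot: [-3.142, -0.0, 0.299]
ft_force: [-0.4, -0.2, -0.4]
opening: 0.003
grip_force: 0.0
```

Call:
jog_arm([
  [[0, 0, 0], 0],
  [[0, 0, 0], 0],
], grip=0.3)

```text
t: 10.75
eef_pos: [680.8, -53.4, 249.4]
tcp_rot: [-3.141, 0.001, 0.289]
ft_force: [0.6, 0.0, -0.0]
opening: 0.118
grip_force: 0.0
```

```bash
python3 - <<'E'
from h import *
c=read_camera("wrist");np.save("w5.npy",c,allow_pickle=True)
s=state();print(s["eef_pos"],s["tcp_rot"])
cv2.imwrite("pics/w5.png",cv2.resize(c["img"],(800,600)))
E
```

```text
[680.70940934 -53.7967873  249.62741181] [3.14157400e+00 4.21575846e-04 2.88850956e-01]
```

View pics/w5.png

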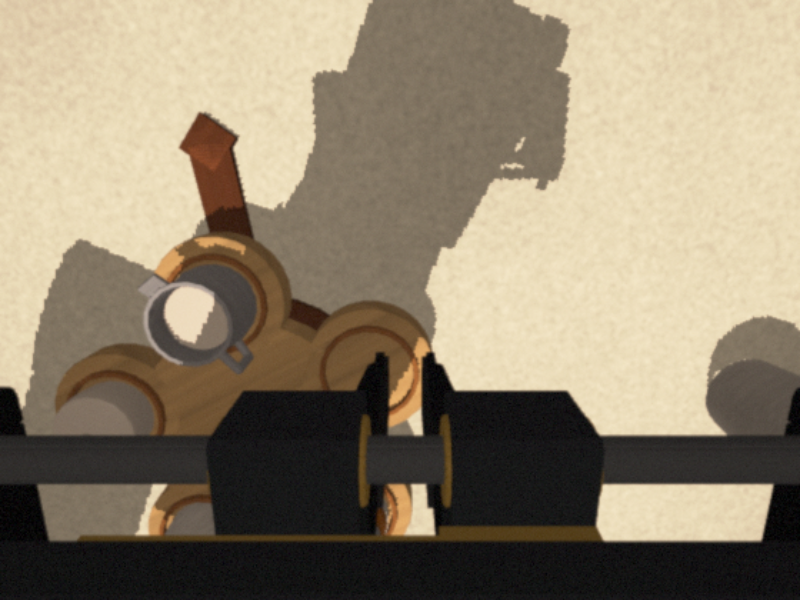

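```bash
python3 -c "
from h import *
rep('w5.npy',[('tip',204,113,4),('empty',369,371,64),('jug',188.5,323.5,108)])"
```

```text
tip [744.6 113.7] 220.3 25.45
empty [614.4 -47.4] 95.6 -44.05
jug [631.5  62.2] 96.0 26.73
```

Call:
jog_arm([
  [[-40, -3, 0], 0.14],
  [[-80, -3, 0], 0.28],
  [[-120, -3, 0], 0.42],
  [[-128, -3, 0], 0.56],
  [[-128, -3, 0], 0.7],
], grip=1)

```text
t: 11.3
eef_pos: [555.8, -88.6, 250.6]
tcp_rot: [3.141, -0.001, -0.418]
ft_force: [0.5, -1.1, 0.4]
opening: 0.005
grip_force: 0.0
```

Call:
jog_arm([
  [[0, 0, 0], 0],
  [[0, 0, 0], 0],
  [[0, 0, 50], 0],
  [[0, 0, 100], 0],
  [[0, 0, 110], 0],
])

```text
t: 11.8
eef_pos: [555.6, -87.0, 135.4]
tcp_rot: [3.141, 0.007, -0.406]
ft_force: [-0.1, -0.6, 0.9]
opening: 0.002
grip_force: 0.0
```

Call:
jog_arm([
  [[4, -3, 0], 0],
  [[4, -3, 30], 0],
  [[4, -3, 60], 0],
  [[4, -3, 69], 0],
  [[4, -3, 69], 0],
])

```text
t: 12.3
eef_pos: [563.3, -86.4, 71.4]
tcp_rot: [3.142, -0.0, -0.408]
ft_force: [-0.2, -0.1, 0.5]
opening: 0.006
grip_force: 0.0
```

Call:
jog_arm([
  [[0, 0, 0], 0],
  [[0, 0, 0], 0],
])

```text
t: 12.5
eef_pos: [563.4, -86.5, 72.4]
tcp_rot: [-3.141, -0.003, -0.408]
ft_force: [-1.0, 0.7, 0.6]
opening: 0.01
grip_force: 0.0
```

Call:
jog_arm([
  [[-4, 3, 0], 0],
  [[-7, 5, 0], 0],
  [[-9, 6.5, 0], 0],
  [[-10, 7.5, 0], 0],
  [[-11, 8.5, 0], 0],
])

```text
t: 13.0
eef_pos: [549.0, -89.8, 70.7]
tcp_rot: [3.142, -0.0, -0.408]
ft_force: [0.8, 0.3, 0.5]
opening: 0.009
grip_force: 0.3
```

Call:
jog_arm([
  [[0, 0, 0], 0],
  [[3, -4, 0], 0],
  [[3, -4, -30], 0],
  [[3, -4, -80], 0],
  [[3, -4, -130], 0],
])

```text
t: 13.5
eef_pos: [553.3, -86.9, 201.7]
tcp_rot: [3.141, 0.002, -0.408]
ft_force: [0.7, -0.2, 0.7]
opening: 0.003
grip_force: 0.0
```

Call:
jog_arm([
  [[0, 0, -40], -0.15],
  [[0, -20, -60], -0.3],
  [[0, -60, -60], -0.45],
  [[0, -100, -60], -0.6],
  [[-10, -135, -60], -0.7],
], grip=0)

```text
t: 14.0
eef_pos: [598.9, 42.3, 260.7]
tcp_rot: [3.141, -0.001, 0.297]
ft_force: [-0.1, 0.4, -0.3]
opening: 0.369
grip_force: 0.0
```

Call:
jog_arm([
  [[0, 0, 0], 0],
  [[0, 0, 0], 0],
  [[0, 0, 0], 0],
  [[0, 0, 0], 0],
  [[0, 0, 0], 0],
])

```text
t: 14.5
eef_pos: [597.8, 39.8, 260.7]
tcp_rot: [3.141, -0.0, 0.29]
ft_force: [0.4, -0.2, 0.3]
opening: 0.789
grip_force: 0.0
```

```bash
python3 - <<'E'
from h import *
c=read_camera("wrist");np.save("w6.npy",c,allow_pickle=True)
s=state();print(s["eef_pos"],s["tcp_rot"])
cv2.imwrite("pics/w6.png",cv2.resize(c["img"],(800,600)))
E
```

```text
[597.77741813  39.87211282 260.6812072 ] [3.14145052e+00 2.64379747e-07 2.90410810e-01]
```

View pics/w6.png

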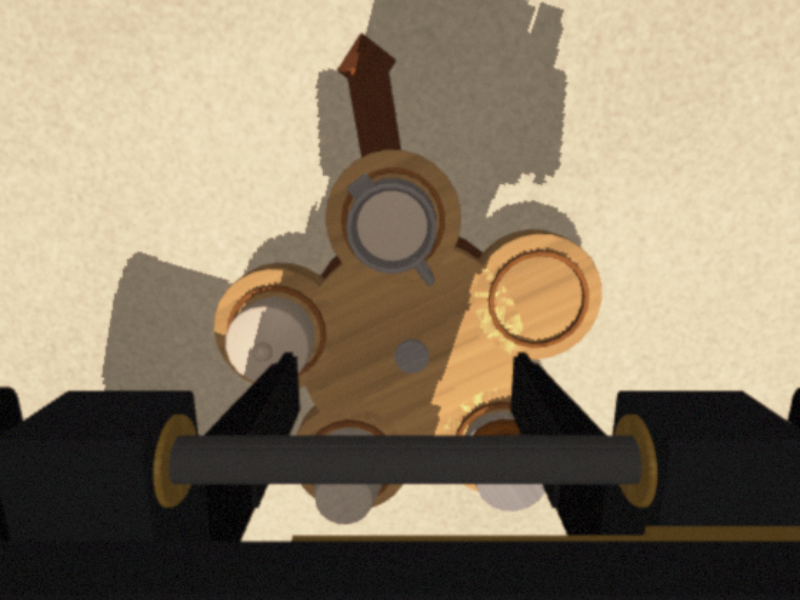

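```bash
python3 -c "
from h import *
rep('w6.npy',[('axis',411,356,63),('tip',361,35,4),('empty',538,298,64),('jug',393,226,108),('juglobe',393.5,216,60)])"
```

```text
axis [545.7  19.9] 0.9 90.19
tip [743.5 115.4] 220.0 25.99
empty [610.8 -50.4] 95.1 -46.84
jug [634.5  57.9] 96.9 23.65
juglobe [635.2  58.9] 98.0 24.01
```

Call:
jog_arm([
  [[-25, 38, 0], 0.14],
  [[-50, 76, 0], 0.28],
  [[-74, 111, 0], 0.42],
  [[-74, 111, 0], 0.56],
  [[-74, 111, 0], 0.7],
], grip=1)

```text
t: 15.05
eef_pos: [558.4, -88.8, 260.8]
tcp_rot: [3.142, -0.0, -0.417]
ft_force: [0.0, 0.2, -0.0]
opening: 0.527
grip_force: 0.0
```

Call:
jog_arm([
  [[0, 0, 20], 0],
  [[0, 0, 40], 0],
  [[0, 0, 50], 0],
  [[0, 0, 60], 0],
  [[0, 0, 60], 0],
])

```text
t: 15.55
eef_pos: [558.6, -87.0, 199.7]
tcp_rot: [3.141, 0.001, -0.408]
ft_force: [-0.7, -0.4, 0.6]
opening: 0.103
grip_force: 0.0
```

Call:
jog_arm([
  [[0, 0, 0], 0],
  [[0, 0, 40], 0],
  [[0, 0, 80], 0],
  [[0, 0, 120], 0],
  [[0, 0, 128], 0],
])

```text
t: 16.05
eef_pos: [557.7, -86.7, 70.0]
tcp_rot: [3.141, 0.004, -0.408]
ft_force: [-0.2, -0.7, 0.6]
opening: 0.007
grip_force: 0.0
```

Call:
jog_arm([
  [[0, 0, 0], 0],
  [[2, -1.5, 0], 0],
  [[4, -3, 0], 0],
  [[6, -4.5, 0], 0],
  [[8, -5.5, 0], 0],
])

```text
t: 16.55
eef_pos: [569.0, -85.1, 73.6]
tcp_rot: [-3.141, -0.002, -0.408]
ft_force: [0.2, -0.2, 0.5]
opening: 0.001
grip_force: 0.3
```

Call:
jog_arm([
  [[0, 0, 0], 0],
  [[0, 0, 0], 0],
])

```text
t: 16.75
eef_pos: [568.5, -85.1, 72.8]
tcp_rot: [3.142, -0.0, -0.408]
ft_force: [-0.4, 0.1, 0.5]
opening: 0.003
grip_force: 0.0
```

Call:
jog_arm([
  [[-4, 2.5, 0], 0],
  [[-4, 2.5, -40], 0],
  [[-4, 2.5, -80], 0],
  [[-4, 2.5, -130], 0],
  [[-4, 2.5, -180], 0],
])

```text
t: 17.25
eef_pos: [562.9, -85.7, 254.2]
tcp_rot: [3.141, 0.001, -0.408]
ft_force: [1.3, -0.0, 0.2]
opening: 0.004
grip_force: 0.0
```

Call:
jog_arm([
  [[0, -40, 0], -0.14],
  [[-4, -80, 0], -0.28],
  [[-10, -120, 0], -0.42],
  [[-10, -130, 0], -0.56],
  [[-10, -130, 0], -0.7],
], grip=0)

```text
t: 17.75
eef_pos: [606.0, 39.3, 252.2]
tcp_rot: [-3.141, 0.0, 0.3]
ft_force: [-0.1, -0.5, 0.2]
opening: 0.369
grip_force: 0.0
```

Call:
jog_arm([
  [[0, 0, 0], 0],
  [[0, 0, 0], 0],
  [[0, 0, 0], 0],
  [[0, 0, 0], 0],
  [[0, 0, 0], 0],
])

```text
t: 18.25
eef_pos: [606.1, 37.2, 252.6]
tcp_rot: [3.141, -0.0, 0.29]
ft_force: [-0.1, -0.1, -0.0]
opening: 0.792
grip_force: 0.0
```

```bash
python3 - <<'E'
from h import *
c=read_camera("wrist");np.save("w7.npy",c,allow_pickle=True)
s=state();print(s["eef_pos"],s["tcp_rot"])
cv2.imwrite("pics/w7.png",cv2.resize(c["img"],(800,600)))
E
```

```text
[606.11966196  37.26260309 252.62068335] [3.14151053e+00 6.97674312e-06 2.90575400e-01]
```

View pics/w7.png

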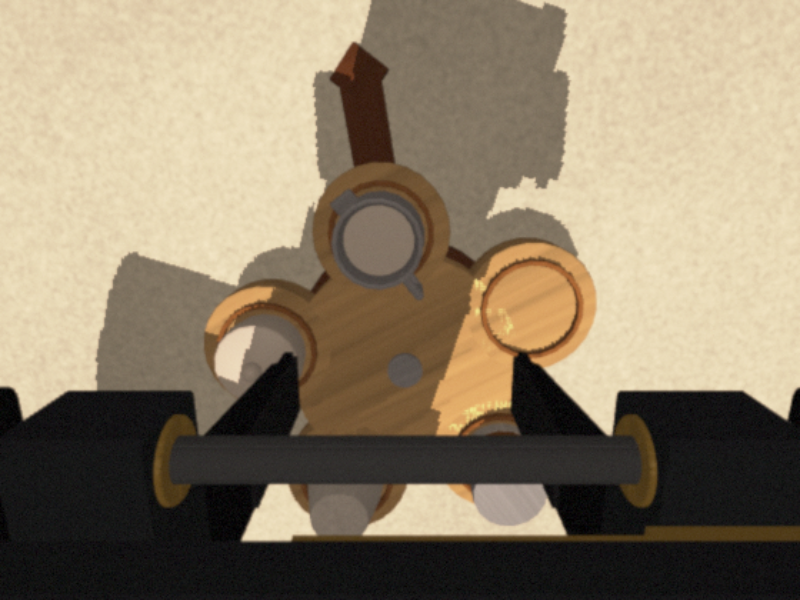

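```bash
python3 -c "
from h import *
rep('w7.npy',[('axis',405,370,63),('tip',353,43,4),('empty',532,306,64),('jug',379.5,241,108),('juglobe',381,231,60)],(545.7,19.4))"
```

```text
axis [545.9  19.3] 0.2 -26.2
tip [743.9 115.8] 220.4 25.92
empty [614.2 -48.4] 96.4 -44.72
jug [633.6  60.3] 96.9 24.95
juglobe [632.8  61.4] 96.7 25.76
```

```bash
python3 -c "
from h import *
print(job_done())"
```

```text
the job is handed in; nothing more can be done
None
```

I turned the carousel by pushing only its rim. By the wrist camera, the jug stands within about 1° of the tongue's line. The plate is at rest and the hand is clear above it, and I handed the job in at about 18 s; no verdict was returned.

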